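# Find the full capsule bin by its weight and load it in the stand

### The arm

A 7-joint arm with a two-finger parallel gripper is mounted at the origin on the work surface. World frame = base frame: x ahead of the robot, y to its left, z up, the work surface at z = 0. Lengths are in m, angles in rad, forces in N, time in s.
With the tool pointing down it reaches from about 0.425 to 0.8 m from the base axis. Payload 8.3 kg.
Tool frame: the origin (TCP) lies on the front face of the gripper's body, between the roots of the fingers; the fingertips stand 73 mm ahead of it and the grasp point (between the pads) lies 54 mm ahead of it; z points along the fingers, y is the direction in which the jaws open and shut (so a half turn about z gives the same grasp; the last joint's range is limited). The gripper opens to 85 mm and grips with 20 to 120 N. Pads are 22 mm wide; open, the fingers measure 114 mm over their backs; the gripper's body (76 mm by 85 mm) begins 54 mm behind the grasp point. The pads swing forward as they close: fully open they stand 13 mm farther back than shut.
Start: joints at [-1.291, 0.383, 0.016, 1.37, -0.006, 1.388, -0.046], TCP at [0.21, 0.589, 0.304] pointing down, gripper open.
Joint ranges: [-2.95, 2.95], [-0.25, 2.06], [-1.52, 1.56], [0.18, 2.33], [-1.44, 4.58], [0.02, 2.06], [-3.01, 3.01]. Speed limits (rad/s): [2.39, 2.39, 3.01, 3.01, 3.14, 3.14, 3.14].

### API

Orientations are given as a unit quaternion [x, y, z, w].
In Python, from bench import manip gives the robot as it stands. The module is installed in compiled form; this text tells all that it offers.
- The arm moves only by the tool move_arm, never from a script. Its argument "targets" is a list of rows, each a list of 7 numbers: the turn, a rotation vector about the tool's x, y, z in degrees, then the shift along the tool's x, y, z in cm, then the opening in per cent of the stroke, from 0 (shut) to 100 (fully open). In form: [[wx, wy, wz, tx, ty, tz, hand], ...]. A call has 1 to 5 rows; each row shifts and turns the commanded pose from where the row before left it, along the tool's axes as they then stand; what a row does not reach is not made up. A row lasts 1/10 s, in which the tool goes at most 50 mm and 8.59 degrees, less where a joint would pass 70% of its speed; a pose out of reach is approached as far as the arm can. A call is refused whole if a number of a shift passes 5 or a number of a turn 8.59, either way. A call with a gripper value outside its range is refused whole. The fingers move at their own pace and stop on an object; "grip_force" is the grip in N (left out, the last holds). Time passes only in rows, so rows that do not move let the fingers close. It gives the time, the measured TCP pose, the force and the opening at its end, in the units of the state.
- manip.observe(): the state, without advancing time (a new reading comes with each control period).
- manip.capture(name): name is "scene" or "top"; returns a dict with "frame" (420x560x3 uint8, red, green, blue), "K" (3x3 intrinsics, pixels), "rvec" (rotation vector, rad) and "tvec" (3), from world to camera coordinates, as OpenCV has them. Camera axes: x right, y down, z forward; pixel columns grow to the right and rows downward; lengths in m; the calibration is good to about 2 mm. A picture is of the moment at which its call begins. There is no depth.
- manip.sign_off(): hands the job in, once; it reports no verdict.
The state is a dict: "t": time; "qpos": joint angles; "qvel": joint speeds; "effort": joint torques, N m; "eef_pos": TCP position; "tool_rot": TCP orientation; "ft_force": force on the tool from outside, world axes, zero at the start; "ft_torque": the same for the moment, N m; "grip_width": finger opening in m.
Only numpy, scipy, OpenCV 4.12 (cv2) and the standard library are available. Lean on these libraries where they do the work, as an engineer would, in place of code of your own. Each camera call takes 0.05 s, during which the arm holds its last target.

### The job

Two of the three loose closed capsule bins are used up and one is still full: find the full one by its weight, and stand the used-up ones back where they were. Set the full bin down on the counter at the mouth of the stand's empty bay, pull towards you, and let go; then take it by its pull and slide it in until it is fully home against the stop at the back. Leave the other things on the counter alone.

Things in the scene. Friction and masses are not known exactly. Their poses are not given: they have to be found in the camera images.
- bin_a: loose closed capsule bin, one of three alike: white box 150 mm long (x), 60 wide (y), 70 high, grey lid, origin at the centre of its underside. Upright grey pull on its -x end: a fin 10 mm thick (y), x = -75 to -111 mm, 22 to 62 mm above the underside. Any of the three may be the full one: that weighs 0.44 to 0.56 kg, the used-up ones 0.2 kg; contents cannot be seen
- bin_b: loose closed capsule bin, one of three alike: white box 150 mm long (x), 60 wide (y), 70 high, grey lid, origin at the centre of its underside. Upright grey pull on its -x end: a fin 10 mm thick (y), x = -75 to -111 mm, 22 to 62 mm above the underside. Any of the three may be the full one: that weighs 0.44 to 0.56 kg, the used-up ones 0.2 kg; contents cannot be seen
- bin_c: loose closed capsule bin, one of three alike: white box 150 mm long (x), 60 wide (y), 70 high, grey lid, origin at the centre of its underside. Upright grey pull on its -x end: a fin 10 mm thick (y), x = -75 to -111 mm, 22 to 62 mm above the underside. Any of the three may be the full one: that weighs 0.44 to 0.56 kg, the used-up ones 0.2 kg; contents cannot be seen
- stand: fixed wooden stand, 233 mm wide (y), 172 deep (x), 86 high; origin on the counter under the middle of its front edge, +x into it. Three bays open to the front, 67 mm wide, 76 high, 8 mm dividers, at y = -75, 0, +75 mm; floor is the counter. Two, whichever, hold fixed bins flush with the front, pulls sticking out. Cups and a caddy on the deck start 75 mm behind the front, up to 140 mm high
- stop: fixed dark rubber stop at the back of the stand's empty bay, whichever of the three that is. Its origin is not on the rubber but on the counter in the middle of that bay, 75 mm behind the stand's front edge and 75 mm before the rubber's face: exactly where a bin's origin lies when the bin is home. +x points into the bay
- table: the counter top that everything stands on, upper face at height 0; the full bin drags on it with about 2 to 4 N, more if it is pressed down while it slides
- shaker: small loose steel shaker, 40 mm across, 75 mm high, standing between the bins and the stand; bystander; origin under its base
- mug: loose white mug, 80 mm across, 95 mm high; bystander; origin under its base
- teaspoon: loose steel teaspoon, 140 mm long, lying flat; bystander; origin under its middle
- jar: loose glass jar with steel cap, 72 mm across, 110 mm high; bystander; origin under its base
- carton_can: loose cardboard can, 70 mm across, 120 mm high; bystander; origin under its base
There are look-alikes about, which are no part of the job. What is shaped like the bin_a but turquoise is not meant. What is shaped like the bin_b but purple is not meant.

How it is judged:
By the outcome, as a careful person would: the job done as asked, in the order asked, and still so for the second after the job is handed in, with the robot touching nothing.
It also fails if it takes over 70 s, if anything falls off the work surface, if the arm or the gripper's body presses on something with over 40 N, if the wrist force passes 120 N, or if a joint passes its speed limit or range.

## Working session

There is one attempt and no reset: what is moved stays moved. The work goes in short steps, Python scripts to look and compute and a tool call to move; the robot and the scene stay as the last step left them, time stands still between calls to the robot, and variables do not carry over. Pictures are saved under pics/ and viewed, and the job is handed in when it is done.

Besides the shell and the picture viewer there is one more tool, called as name([rows], argument=value, ...), one row to a line, values as JSON. move_arm: Moves the arm, as the interface text tells. Its arguments: {"type":"object","properties":{"targets":{"type":"array","items":{"type":"array","items":{"type":"number"}}},"grip_force":{"type":"number"}},"required":["targets"]}

```bash
mkdir -p pics; ls
python3 - <<'E'
from bench import manip
import cv2, json, numpy as np
for n in ("scene","top"):
    c=manip.capture(n)
    cv2.imwrite(f"pics/{n}0.png",c["frame"][:,:,::-1])
    np.savez(f"{n}0.npz",**c)
    print(n,c["K"],c["rvec"],c["tvec"])
print(manip.observe())
E
```

```text
pics
scene [[429.67810715   0.         285.79266604]
 [  0.         429.67810715 210.68814275]
 [  0.           0.           1.        ]] [ 2.39810661  0.89294184 -0.2889877 ] [-0.36448905 -0.18368757  1.38118434]
top [[445.30733322   0.         280.48069145]
 [  0.         445.30733322 212.20263909]
 [  0.           0.           1.        ]] [ 2.11579414 -2.14251371  0.20005985] [0.04610679 0.47810704 1.20059795]
{'t': 0.1, 'qpos': array([-1.29087248,  0.38415866,  0.0163793 ,  1.37103928, -0.00631678,
        1.38819521, -0.04650341]), 'qvel': array([-3.37764252e-04, -1.43950408e-03, -3.82875048e-04, -1.31300290e-03,
       -3.24092485e-05, -7.99623551e-04, -8.34747285e-05]), 'effort': array([ 2.71096353e-03, -6.29136801e+01,  8.47486183e-01, -3.72757280e+01,
        1.69044756e-02,  1.04928637e-02, -5.63014135e-05]), 'eef_pos': array([0.20994468, 0.58834238, 0.30298035]), 'tool_rot': array([ 1.70547549e-01,  9.85349058e-01, -8.63925158e-04, -1.44411321e-04]), 'ft_force': array([0.17119584, 0.1696882 , 0.12962795]), 'ft_torque': array([-0.01228256, -0.0563664 ,  0.01488569]), 'grip_width': 0.08547170952722856}
```

View pics/scene0.png

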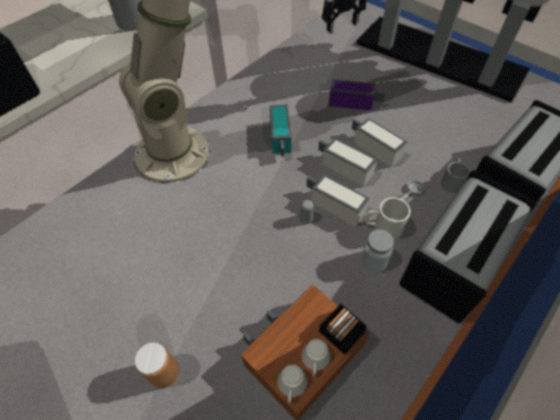

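View pics/top0.png

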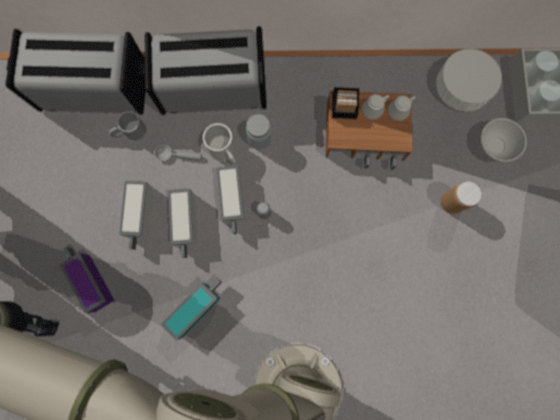

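The top view shows the bins at px (133,210), (180,217) and (230,193), pulls towards the robot. The shaker is at (263,209). The stand is at (370,125) with pulls at (367,160) and (392,160), so the left bay looks empty. Next I'll zoom in and measure.

```bash
cat > h.py <<'E'
import numpy as np, cv2
def load(n): return dict(np.load(n+".npz"))
def ray(c,uv):
    R=cv2.Rodrigues(c["rvec"])[0]; o=-R.T@c["tvec"].ravel()
    uv=np.atleast_2d(np.array(uv,float)); d=np.c_[uv,np.ones(len(uv))]@np.linalg.inv(c["K"]).T@R
    return o,d
def onz(c,uv,z):
    o,d=ray(c,uv); return o+d*((z-o[2])/d[:,2])[:,None]
def proj(c,p): return cv2.projectPoints(np.atleast_2d(np.array(p,float)),c["rvec"],c["tvec"],c["K"],None)[0][:,0]
E
python3 - <<'E'
from h import *
t=load("top0"); s=load("scene0")
print(ray(t,[0,0])[0],ray(s,[0,0])[0])
f=t["frame"][:,:,::-1]
cv2.imwrite("pics/topz1.png",cv2.resize(f[165:265,100:290],None,fx=4,fy=4,interpolation=cv2.INTER_CUBIC))
cv2.imwrite("pics/topz2.png",cv2.resize(f[80:180,310:430],None,fx=6,fy=6,interpolation=cv2.INTER_CUBIC))
f=s["frame"][:,:,::-1]
cv2.imwrite("pics/scz1.png",cv2.resize(f[280:420,235:375],None,fx=4,fy=4,interpolation=cv2.INTER_CUBIC))
# white lids
f=t["frame"]; hsv=cv2.cvtColor(f,cv2.COLOR_RGB2HSV)
for (x0,y0,x1,y1) in [(115,175,150,250),(160,180,198,258),(212,160,246,233)]:
    m=((hsv[...,2]>150)&(hsv[...,1]<60)).astype(np.uint8); mm=np.zeros_like(m); mm[y0:y1,x0:x1]=m[y0:y1,x0:x1]
    cs=cv2.findContours(mm,cv2.RETR_EXTERNAL,cv2.CHAIN_APPROX_NONE)[0]; k=max(cs,key=cv2.contourArea)
    r=cv2.minAreaRect(k); b=cv2.boxPoints(r); w=onz(t,b,0.07)
    print(r, w.mean(0).round(4), w[:,:2].round(3).tolist(), [round(float(np.linalg.norm(w[i]-w[i-1])),3) for i in range(4)])
E
```

```text
[0.25438329 0.04904111 1.26689847] [ 0.89662958 -0.46636927  1.02606953]
((132.31369018554688, 207.26986694335938), (16.383169174194336, 47.68391799926758), 6.009005546569824) [0.493  0.4451 0.07  ] [[0.43, 0.471], [0.562, 0.464], [0.556, 0.419], [0.424, 0.427]] [0.045, 0.132, 0.045, 0.132]
((179.78453063964844, 215.90606689453125), (47.51318359375, 16.50347328186035), 86.98721313476562) [0.4675 0.3149 0.07  ] [[0.532, 0.343], [0.534, 0.298], [0.403, 0.287], [0.401, 0.332]] [0.132, 0.045, 0.132, 0.044]
((229.3712921142578, 192.21286010742188), (46.46823501586914, 16.418113708496094), 84.2894058227539) [0.5321 0.1804 0.07  ] [[0.595, 0.21], [0.599, 0.165], [0.469, 0.151], [0.465, 0.196]] [0.131, 0.046, 0.131, 0.045]
```

View pics/topz1.png

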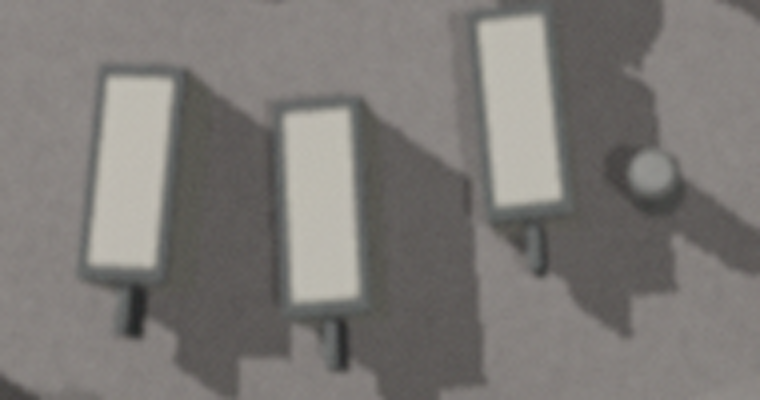

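View pics/topz2.png

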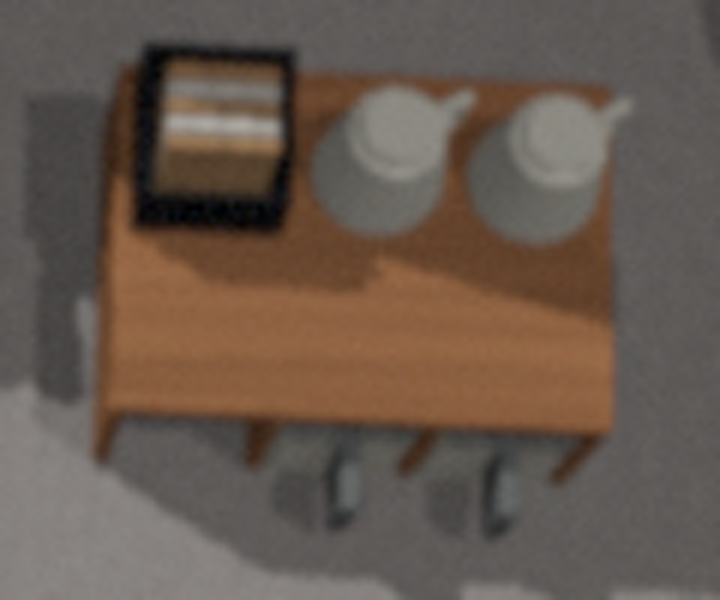

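View pics/scz1.png

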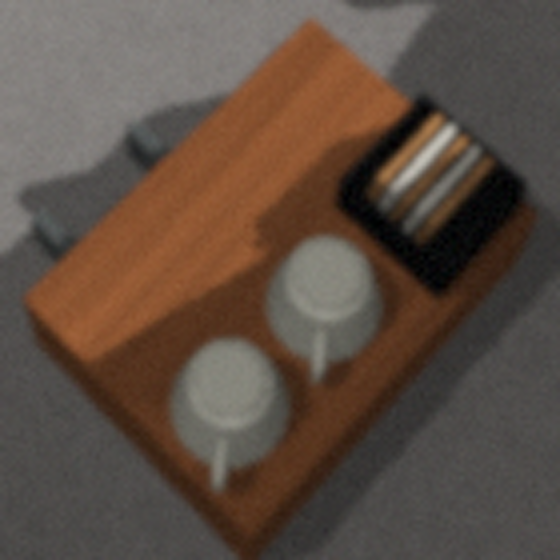

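Run:
```python
from h import *
t=load("top0"); s=load("scene0")
ht=cv2.cvtColor(t["frame"],cv2.COLOR_RGB2HSV); 
print(ht[140,330:410:10],ht[152,315:330].tolist())
# front edge top view: wood mask
wood=((ht[...,0]<15)&(ht[...,1]>110)&(ht[...,2]>60))
pts=[]
for u in range(332,408):
    col=wood[135:165,u]
    # first False after deck
    k=np.argmax(~col); pts.append((u,135+k-0.5))
pts=np.array(pts,float)
med=np.polyfit(pts[:,0],pts[:,1],1)
for _ in range(3):
    r=pts[:,1]-np.polyval(med,pts[:,0]); g=np.abs(r)<1.2; med=np.polyfit(pts[g,0],pts[g,1],1)
print("top front edge",med,g.sum(),r.std())
uu=np.array([330.,410.]); w=onz(t,np.c_[uu,np.polyval(med,uu)],0.086); print(w, "yaw of face", np.degrees(np.arctan2(w[1,0]-w[0,0],-(w[1,1]-w[0,1]))))
# right edge of deck
pts=[]
for v in range(102,148):
    row=wood[v,395:430]; k=np.max(np.where(row)[0]) if row.any() else 0; pts.append((395+k+0.5,v))
pts=np.array(pts,float); m2=np.polyfit(pts[:,1],pts[:,0],1)
for _ in range(3):
    r=pts[:,0]-np.polyval(m2,pts[:,1]); g=np.abs(r)<1.2; m2=np.polyfit(pts[g,1],pts[g,0],1)
vv=np.array([105.,147.]); print("right",onz(t,np.c_[np.polyval(m2,vv),vv],0.086))
# scene front edge
hs=cv2.cvtColor(s["frame"],cv2.COLOR_RGB2HSV)
ws=((hs[...,0]<15)&(hs[...,1]>110)&(hs[...,2]>60)).astype(np.uint8)
cs=cv2.findContours(ws[270:420,230:380],cv2.RETR_EXTERNAL,cv2.CHAIN_APPROX_NONE)[0]; k=max(cs,key=cv2.contourArea)[:,0]+[230,270]
h=cv2.convexHull(k); print(cv2.approxPolyDP(h,3,True)[:,0].tolist())
# front edge: line from ~ (241,356) to (312,285)
a=np.array([241.,356]);b=np.array([312.,285]); d=(b-a)/np.linalg.norm(b-a); n=np.array([-d[1],d[0]])
q=k[(np.abs((k-a)@n)<4)&((k-a)@d>8)&((k-a)@d<92)]
vx,vy,x0,y0=cv2.fitLine(q.astype(np.float32),cv2.DIST_HUBER,0,.01,.01).ravel(); print(len(q))
L=np.array([[x0,y0]])+np.array([[-30],[30]])*np.array([[vx,vy]]); w=onz(s,L,0.086); print("scene front",w,np.degrees(np.arctan2(w[1,0]-w[0,0],-(w[1,1]-w[0,1]))))
# divider feet z=0 from zoom
for z in [(100,455),(255,462),(410,470),(560,478)]:
    print("foot",onz(t,[(310+z[0]/6-.5,80+z[1]/6-.5)],0.0).round(4))
for z in [(107,410),(611,430)]: print("deck corner top",onz(t,[(310+z[0]/6-.5,80+z[1]/6-.5)],0.086).round(4))
for z in [(310,20),(25,300)]: print("deck corner scene",onz(s,[(235+z[0]/4-.5,280+z[1]/4-.5)],0.086).round(4))
```

```text
[[ 12 141 136]
 [ 12 140 133]
 [ 12 141 136]
 [ 12 140 135]
 [ 12 139 138]
 [ 12 137 141]
 [ 13 138 142]
 [ 13 138 146]] [[13, 13, 135], [11, 15, 133], [8, 16, 130], [15, 16, 127], [10, 18, 125], [15, 9, 120], [17, 15, 117], [8, 18, 115], [10, 13, 118], [11, 24, 116], [12, 65, 110], [12, 114, 98], [11, 143, 80], [13, 113, 70], [11, 50, 82]]
top front edge [4.75875988e-02 1.32657747e+02] 73 0.7272677541950109
[[ 0.64897769 -0.09910671  0.086     ]
 [ 0.6354618  -0.32034556  0.086     ]] yaw of face -3.4959595490585946
right [[ 0.77426004 -0.33044889  0.086     ]
 [ 0.65034803 -0.32604825  0.086     ]]
[[312, 285], [337, 305], [351, 354], [295, 419], [246, 367], [241, 354]]
63
scene front [[ 0.6382865  -0.28581018  0.086     ]
 [ 0.64803156 -0.148954    0.086     ]] 175.92704166634823
foot [[ 0.6563 -0.0978  0.    ]]
foot [[ 0.6518 -0.1743  0.    ]]
foot [[ 0.6468 -0.2507  0.    ]]
foot [[ 0.6419 -0.3246  0.    ]]
deck corner top [[ 0.6506 -0.0918  0.086 ]]
deck corner top [[ 0.6383 -0.3242  0.086 ]]
deck corner scene [[ 0.6504 -0.0971  0.086 ]]
deck corner scene [[ 0.6375 -0.326   0.086 ]]
```

```bash
cat >> h.py <<'E'
def panel(c,roi,z=0.07,vmin=150,smax=70):
    x0,y0,x1,y1=roi; hsv=cv2.cvtColor(c["frame"],cv2.COLOR_RGB2HSV)
    m=((hsv[...,2]>vmin)&(hsv[...,1]<smax)).astype(np.uint8); mm=np.zeros_like(m); mm[y0:y1,x0:x1]=m[y0:y1,x0:x1]
    k=max(cv2.findContours(mm,cv2.RETR_EXTERNAL,cv2.CHAIN_APPROX_NONE)[0],key=cv2.contourArea)[:,0]
    w=onz(c,k,z)[:,:2].astype(np.float32)*1000
    (cx,cy),wh,a=cv2.minAreaRect(w); b=cv2.boxPoints(((cx,cy),wh,a))
    e=[b[1]-b[0],b[2]-b[1]]; e=max(e,key=np.linalg.norm); e=e*np.sign(e[0])
    return round(cx,1),round(cy,1),[round(v) for v in wh],round(float(np.degrees(np.arctan2(e[1],e[0]))),2)
E
python3 - <<'E'
from h import *
t=load("top0"); s=load("scene0")
for r in [(115,175,150,250),(160,180,198,258),(212,160,246,233)]: print("top",panel(t,r))
for r in [(353,115,410,165),(318,137,378,185),(305,175,370,225)]: print("sc",panel(s,r,vmin=170))
hs=s["frame"]; print(hs[155,350],hs[170,360],hs[195,340])
f=s["frame"][:,:,::-1]
cv2.imwrite("pics/scz2.png",cv2.resize(f[105:235,295:425],None,fx=4,fy=4,interpolation=cv2.INTER_CUBIC))
# shaker cap
print("shaker top", onz(t,[(263,208)],.075))
print("mug", onz(t,[(217,138)],.095))
E
```

```text
top (492.6, 445.2, [45, 131], -3.03)
top (467.5, 314.8, [131, 45], 4.35)
top (532.2, 180.5, [131, 45], 6.1)
sc (489.0, 443.6, [41, 127], -2.81)
sc (465.0, 312.9, [126, 41], 4.95)
sc (529.4, 179.4, [128, 41], 6.05)
[204 202 189] [85 85 78] [206 203 190]
shaker top [[0.48506836 0.08782251 0.075     ]]
mug [[0.67933559 0.21283778 0.095     ]]
```

View pics/scz2.png

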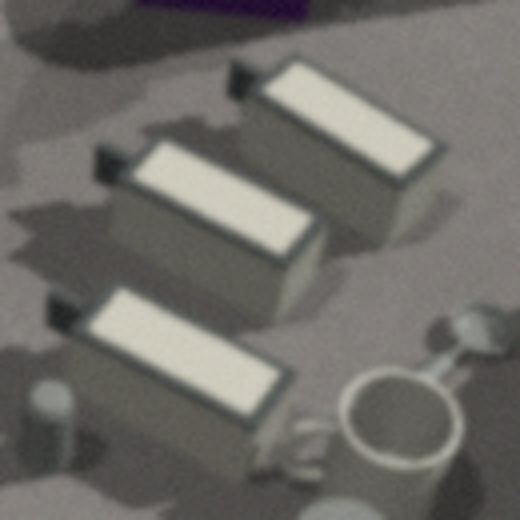

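```bash
cat >> h.py <<'E'
from scipy.spatial.transform import Rotation as Ro
def st(): 
    from bench import manip
    return manip.observe()
def delta(p,yaw):
    """turn about tool axes (deg) then shift (cm) in tool axes after the turn"""
    o=st(); R=Ro.from_quat(o["tool_rot"]); 
    y=np.radians(yaw); best=None
    for sg in (1,-1):
        ty=sg*np.array([-np.sin(y),np.cos(y),0]); tz=np.array([0,0,-1.]); tx=np.cross(ty,tz)
        T=Ro.from_matrix(np.c_[tx,ty,tz]); rv=np.degrees((R.inv()*T).as_rotvec())
        if best is None or np.linalg.norm(rv)<np.linalg.norm(best[0]): best=(rv,T)
    sh=best[1].inv().apply(np.array(p)-o["eef_pos"])*100
    print("t",round(o["t"],2),"pos",o["eef_pos"].round(4),"f",o["ft_force"].round(2),"w",round(o["grip_width"],4),"turn",best[0].round(2),"shift",sh.round(2))
E
python3 -c "
from h import *
delta([.491,.4445,.303],-2.9)"
```

```text
t 0.1 pos [0.2099 0.5883 0.303 ] f [0.17 0.17 0.13] w 0.0855 turn [-1.000e-01 -1.000e-02 -1.674e+01] shift [-28.8  -12.94  -0.  ]
```

move_arm([
  [0,0,-8.37,0,0,1,100],
  [0,0,-8.37,0,0,1,100],
  [0,0,0,-4.5,-2,0,100],
  [0,0,0,-4.5,-2,0,100],
  [0,0,0,-4.5,-2,0,100],
], grip_force=40)

```text
t: 0.6
eef_pos: [0.3429, 0.5209, 0.2833]
tool_rot: [0.025, 1.0, -0.0, -0.0]
ft_force: [0.6, 0.2, 0.4]
grip_width: 0.0857
```

move_arm([
  [0,0,0,-4.5,-2,0,100],
  [0,0,0,-4.5,-2,0,100],
  [0,0,0,-4.5,-2,0,100],
  [0,0,0,-1.8,-0.94,0,100],
  [0,0,0,0,0,0,100],
])

```text
t: 1.1
eef_pos: [0.4953, 0.4407, 0.2829]
tool_rot: [0.029, 1.0, -0.002, 0.0]
ft_force: [-0.1, -0.3, 0.1]
grip_width: 0.0851
```

```bash
python3 -c "
from h import *
delta([.491,.4445,.096],-2.9)"
```

```text
t 1.1 pos [0.4953 0.4407 0.2829] f [-0.14 -0.26  0.05] w 0.0851 turn [-0.17  0.06 -0.43] shift [ 0.45  0.36 18.69]
```

move_arm([
  [0,0,0,0.2,0.2,4,100],
  [0,0,0,0,0,4,100],
  [0,0,0,0,0,4,100],
  [0,0,0,0,0,0,100],
])

```text
t: 1.5
eef_pos: [0.4852, 0.4456, 0.157]
tool_rot: [0.024, 1.0, -0.004, -0.005]
ft_force: [-1.0, -0.5, -0.3]
grip_width: 0.0854
```

```bash
python3 -c "
from h import *
delta([.491,.4445,.096],-2.9)
from bench import manip
c=manip.capture('top'); cv2.imwrite('pics/t1.png',cv2.resize(c['frame'][140:290,60:260,::-1],None,fx=4,fy=4))"
```

```text
t 1.5 pos [0.4852 0.4456 0.157 ] f [-1.02 -0.45 -0.33] w 0.0854 turn [-0.48 -0.51  0.11] shift [-0.58 -0.08  6.1 ]
```

View pics/t1.png

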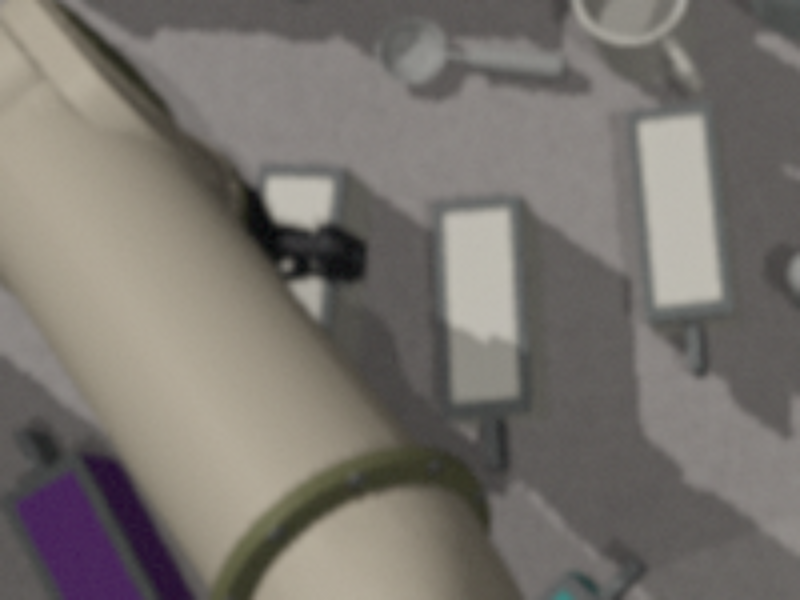

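The picture shows the gripper over bin A at px (300,250), jaws across its width and roughly centred on the lid. I'll let it settle, then go on down.

move_arm([
  [0,0,0,0,0,0,100],
  [0,0,0,0,0,0,100],
])

```text
t: 1.75
eef_pos: [0.49, 0.4482, 0.167]
tool_rot: [0.025, 1.0, 0.002, 0.002]
ft_force: [-0.4, -0.1, 0.2]
grip_width: 0.0853
```

```bash
python3 -c "
from h import *
delta([.491,.4445,.096],-2.9)"
```

```text
t 1.75 pos [0.49   0.4482 0.167 ] f [-0.36 -0.05  0.19] w 0.0853 turn [0.2  0.17 0.03] shift [-0.12 -0.37  7.1 ]
```

move_arm([
  [0,0,0,0,-0.2,1.5,100],
  [0,0,0,0,0,2,100],
  [0,0,0,0,0,2,100],
  [0,0,0,0,0,1.3,100],
  [0,0,0,0,0,0,100],
])

```text
t: 2.25
eef_pos: [0.4882, 0.444, 0.0936]
tool_rot: [0.025, 1.0, -0.001, -0.001]
ft_force: [0.2, -0.3, -0.5]
grip_width: 0.0856
```

move_arm([
  [0,0,0,0,0,0,100],
  [0,0,0,0,0,0,100],
  [0,0,0,0,0,0,100],
])

```text
t: 2.55
eef_pos: [0.4896, 0.4454, 0.0971]
tool_rot: [0.025, 1.0, 0.001, 0.001]
ft_force: [-0.3, 0.1, 0.5]
grip_width: 0.0854
```

```bash
python3 -c "
from h import *
delta([.491,.4445,.096],-2.9)"
```

```text
t 2.55 pos [0.4896 0.4454 0.0971] f [-0.34  0.1   0.46] w 0.0854 turn [0.09 0.08 0.  ] shift [-0.14 -0.08  0.11]
```

move_arm([
  [0,0,0,0,0,0,0],
  [0,0,0,0,0,0,0],
  [0,0,0,0,0,0,0],
  [0,0,0,0,0,0,0],
  [0,0,0,0,0,0,0],
], grip_force=40)

```text
t: 3.05
eef_pos: [0.4893, 0.4451, 0.0965]
tool_rot: [0.025, 1.0, 0.0, 0.0]
ft_force: [-0.8, -0.5, 6.1]
grip_width: 0.0596
```

move_arm([
  [0,0,0,0,0,0,0],
  [0,0,0,0,0,0,0],
  [0,0,0,0,0,0,0],
])

```text
t: 3.35
eef_pos: [0.4893, 0.4451, 0.0965]
tool_rot: [0.025, 1.0, 0.0, 0.0]
ft_force: [-0.6, -0.9, 5.6]
grip_width: 0.0597
```

move_arm([
  [0,0,0,0,0,-0.7,0],
  [0,0,0,0,0,-1,0],
  [0,0,0,0,0,-1,0],
  [0,0,0,0,0,-0.3,0],
  [0,0,0,0,0,0,0],
])

```text
t: 3.85
eef_pos: [0.4895, 0.4453, 0.1269]
tool_rot: [0.025, 1.0, 0.001, 0.001]
ft_force: [-0.1, -0.2, -2.1]
grip_width: 0.0596
```

move_arm([
  [0,0,0,0,0,0,0],
  [0,0,0,0,0,0,0],
  [0,0,0,0,0,0,0],
  [0,0,0,0,0,0,0],
  [0,0,0,0,0,0,0],
])

```text
t: 4.35
eef_pos: [0.4891, 0.4449, 0.1257]
tool_rot: [0.025, 1.0, -0.0, -0.0]
ft_force: [-0.1, 0.5, -2.3]
grip_width: 0.0597
```

move_arm([
  [0,0,0,0,0,0,0],
])

```text
t: 4.45
eef_pos: [0.4891, 0.4449, 0.1258]
tool_rot: [0.025, 1.0, -0.0, -0.0]
ft_force: [0.3, 0.7, -2.1]
grip_width: 0.0594
```

move_arm([
  [0,0,0,0,0,0,0],
])

```text
t: 4.55
eef_pos: [0.4891, 0.4449, 0.1258]
tool_rot: [0.025, 1.0, -0.0, -0.0]
ft_force: [0.4, -0.3, -2.6]
grip_width: 0.0595
```

A reads about 2.3 N (0.2 kg), so it is used up. It goes straight back down.

move_arm([
  [0,0,0,0,0,0.8,0],
  [0,0,0,0,0,1,0],
  [0,0,0,0,0,0.8,0],
  [0,0,0,0,0,0.35,0],
  [0,0,0,0,0,0,0],
])

```text
t: 5.05
eef_pos: [0.4889, 0.4447, 0.0964]
tool_rot: [0.025, 1.0, -0.0, -0.0]
ft_force: [-2.3, -1.3, 4.8]
grip_width: 0.0597
```

move_arm([
  [0,0,0,0,0,0,0],
  [0,0,0,0,0,0,0],
  [0,0,0,0,0,0,0],
])

```text
t: 5.35
eef_pos: [0.4891, 0.4448, 0.0964]
tool_rot: [0.025, 1.0, -0.0, -0.0]
ft_force: [-1.5, -1.8, 5.2]
grip_width: 0.0597
```

move_arm([
  [0,0,0,0,0,0,100],
  [0,0,0,0,0,0,100],
  [0,0,0,0,0,0,100],
  [0,0,0,0,0,0,100],
  [0,0,0,0,0,0,100],
])

```text
t: 5.85
eef_pos: [0.4891, 0.445, 0.0963]
tool_rot: [0.025, 1.0, -0.0, -0.0]
ft_force: [-1.0, -0.7, -0.3]
grip_width: 0.0852
```

move_arm([
  [0,0,0,0,0,-1.5,100],
  [0,0,0,0,0,-3,100],
  [0,0,0,0,0,-3,100],
  [0,0,0,0,0,-2,100],
  [0,0,-7.5,0,0,-1,100],
])

```text
t: 6.35
eef_pos: [0.4899, 0.4457, 0.2057]
tool_rot: [-0.04, 0.999, 0.002, 0.002]
ft_force: [-0.5, -0.8, -0.2]
grip_width: 0.0855
```

```bash
python3 -c "
from h import *
delta([.466,.314,.096],4.6)"
```

```text
t 6.35 pos [0.4899 0.4457 0.2057] f [-0.46 -0.78 -0.15] w 0.0855 turn [0.18 0.23 0.04] shift [  3.44 -12.94  10.97]
```

move_arm([
  [0,0,0,0.4,-1.5,0,100],
  [0,0,0,0.9,-3.5,0,100],
  [0,0,0,0.9,-3.5,0,100],
  [0,0,0,0.8,-3,0,100],
  [0,0,0,0.4,-1.4,0,100],
])

```text
t: 6.85
eef_pos: [0.4661, 0.3106, 0.2028]
tool_rot: [-0.039, 0.999, -0.0, 0.001]
ft_force: [-0.3, -0.1, 1.1]
grip_width: 0.085
```

move_arm([
  [0,0,0,0,0,1,100],
  [0,0,0,0,0,2,100],
  [0,0,0,0,0,1,100],
  [0,0,0,0,0,0,100],
  [0,0,0,0,0,0,100],
])

```text
t: 7.35
eef_pos: [0.4655, 0.3145, 0.1614]
tool_rot: [-0.041, 0.999, -0.0, -0.0]
ft_force: [0.6, -0.0, 0.2]
grip_width: 0.0852
```

```bash
python3 -c "
from h import *
delta([.466,.314,.096],4.6)
from bench import manip
c=manip.capture('top'); np.savez('t2.npz',**c); print(panel(c,(115,175,150,250)))
cv2.imwrite('pics/t2.png',cv2.resize(c['frame'][140:290,60:260,::-1],None,fx=4,fy=4))"
```

```text
t 7.35 pos [0.4655 0.3145 0.1614] f [ 0.55 -0.03  0.23] w 0.0852 turn [-0.   -0.03  0.06] shift [-0.05 -0.05  6.54]
(480.8, 446.1, [211, 94], 2.3)
```

View pics/t2.png

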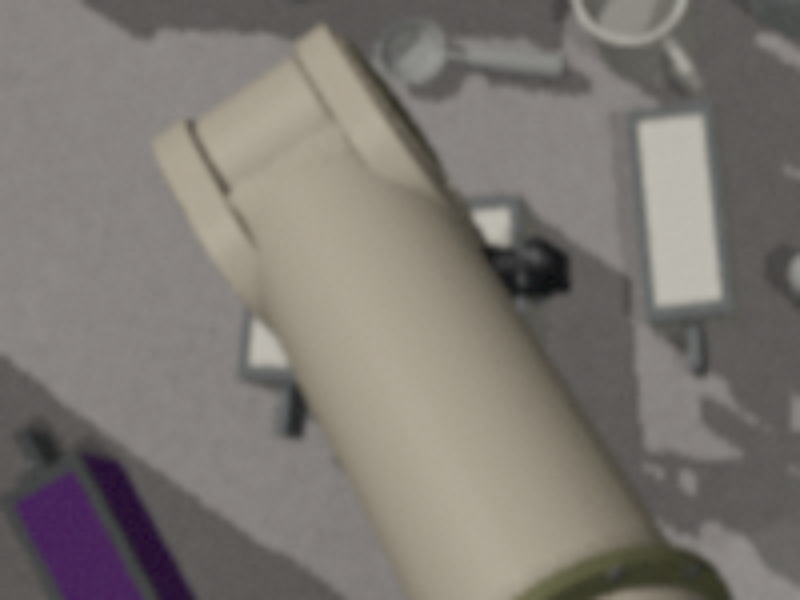

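The arm is over bin B; A is mostly hidden, with its corner at px (265,350), as before. Next: down, grip and lift.

move_arm([
  [0,0,0,0,0,1.5,100],
  [0,0,0,0,0,2,100],
  [0,0,0,0,0,2,100],
  [0,0,0,0,0,1,100],
  [0,0,0,0,0,0,100],
])

```text
t: 7.9
eef_pos: [0.4651, 0.3135, 0.0955]
tool_rot: [-0.04, 0.999, -0.001, -0.001]
ft_force: [-0.5, 0.6, 0.2]
grip_width: 0.0856
```

move_arm([
  [0,0,0,0,0,0,100],
  [0,0,0,0,0,0,100],
  [0,0,0,0,0,0,100],
  [0,0,0,0,0,0,0],
  [0,0,0,0,0,0,0],
])

```text
t: 8.4
eef_pos: [0.4657, 0.3139, 0.0969]
tool_rot: [-0.04, 0.999, 0.0, 0.0]
ft_force: [-3.1, -7.3, 26.4]
grip_width: 0.0595
```

move_arm([
  [0,0,0,0,0,0,0],
  [0,0,0,0,0,0,0],
  [0,0,0,0,0,0,0],
  [0,0,0,0,0,0,0],
  [0,0,0,0,0,0,0],
])

```text
t: 8.9
eef_pos: [0.4658, 0.3139, 0.0969]
tool_rot: [-0.04, 0.999, 0.0, 0.0]
ft_force: [-1.5, 0.1, 5.8]
grip_width: 0.0596
```

move_arm([
  [0,0,0,0,0,-0.7,0],
  [0,0,0,0,0,-1,0],
  [0,0,0,0,0,-1,0],
  [0,0,0,0,0,-0.3,0],
  [0,0,0,0,0,0,0],
])

```text
t: 9.4
eef_pos: [0.4659, 0.3138, 0.1272]
tool_rot: [-0.04, 0.999, 0.0, 0.001]
ft_force: [0.0, 1.2, -5.0]
grip_width: 0.0597
```

move_arm([
  [0,0,0,0,0,0,0],
  [0,0,0,0,0,0,0],
  [0,0,0,0,0,0,0],
  [0,0,0,0,0,0,0],
  [0,0,0,0,0,0,0],
])

```text
t: 9.9
eef_pos: [0.4655, 0.3136, 0.1262]
tool_rot: [-0.04, 0.999, -0.0, -0.0]
ft_force: [-0.7, -0.2, -5.7]
grip_width: 0.0601
```

move_arm([
  [0,0,0,0,0,0,0],
])

```text
t: 10.0
eef_pos: [0.4655, 0.3136, 0.1263]
tool_rot: [-0.04, 0.999, -0.0, -0.0]
ft_force: [-1.3, 0.4, -5.2]
grip_width: 0.0595
```

move_arm([
  [0,0,0,0,0,0,0],
])

```text
t: 10.1
eef_pos: [0.4656, 0.3136, 0.1264]
tool_rot: [-0.04, 0.999, -0.0, -0.0]
ft_force: [0.4, 0.3, -4.9]
grip_width: 0.0596
```

B reads about 5.2 N (0.53 kg), so it is the full one. I'll raise it and carry it to the mouth.

move_arm([
  [0,0,0,0,0,-1.5,0],
  [0,0,0,0,0,-3,0],
  [0,0,0,0,0,-3,0],
  [0,0,0,0,0,-3,0],
  [0,0,0,0,0,-2,0],
])

```text
t: 10.6
eef_pos: [0.466, 0.3139, 0.2539]
tool_rot: [-0.04, 0.999, 0.001, 0.001]
ft_force: [-0.0, 0.2, -5.4]
grip_width: 0.0599
```

move_arm([
  [0,0,4.1,0,0,-0.5,0],
  [0,0,4.1,0,0,0,0],
])

```text
t: 10.8
eef_pos: [0.4661, 0.3139, 0.258]
tool_rot: [0.033, 0.999, 0.001, 0.001]
ft_force: [-0.0, 0.2, -5.3]
grip_width: 0.0599
```

```bash
python3 -c "
from h import *
delta([.561,-.1296,.25],-3.6)"
```

```text
t 10.8 pos [0.4661 0.3139 0.258 ] f [-0.04  0.23 -5.27] w 0.0599 turn [ 0.11  0.11 -0.16] shift [-12.26 -43.67   0.8 ]
```

move_arm([
  [0,0,0,-0.4,-1.5,0,0],
  [0,0,0,-0.8,-3,0,0],
  [0,0,0,-1.1,-4,0,0],
  [0,0,0,-1.1,-4,0,0],
  [0,0,0,-1.1,-4,0,0],
])

```text
t: 11.3
eef_pos: [0.5001, 0.1436, 0.2563]
tool_rot: [0.031, 1.0, -0.0, -0.0]
ft_force: [1.2, 0.8, -5.5]
grip_width: 0.0592
```

move_arm([
  [0,0,0,-1.1,-4,0,0],
  [0,0,0,-1.1,-4,0,0],
  [0,0,0,-1.1,-4,0,0],
  [0,0,0,-1.1,-4,0,0],
  [0,0,0,-1.1,-4,0,0],
])

```text
t: 11.8
eef_pos: [0.5421, -0.0594, 0.2563]
tool_rot: [0.031, 1.0, -0.0, -0.0]
ft_force: [0.7, -0.3, -6.2]
grip_width: 0.0595
```

move_arm([
  [0,0,0,-1.1,-3,0,0],
  [0,0,0,-0.8,-2.5,0,0],
  [0,0,0,-0.4,-1.1,0,0],
  [0,0,0,0,0,0,0],
  [0,0,0,0,0,0,0],
])

```text
t: 12.3
eef_pos: [0.5611, -0.1232, 0.2561]
tool_rot: [0.031, 1.0, 0.0, -0.0]
ft_force: [-0.4, 0.5, -6.1]
grip_width: 0.0592
```

move_arm([
  [0,0,0,0,0,1,0],
  [0,0,0,0,0,1,0],
  [0,0,0,0,0,0,0],
  [0,0,0,0,0,0,0],
  [0,0,0,0,0,0,0],
])

```text
t: 12.8
eef_pos: [0.5614, -0.1241, 0.2366]
tool_rot: [0.031, 1.0, -0.0, 0.0]
ft_force: [1.0, -0.6, -5.5]
grip_width: 0.0593
```

```bash
python3 -c "
from h import *
delta([.561,-.1296,.0985],-3.6)"
```

```text
t 12.8 pos [ 0.5614 -0.1241  0.2366] f [ 1.03 -0.59 -5.5 ] w 0.0593 turn [-0.    0.01  0.02] shift [ 1.000e-02 -5.500e-01  1.381e+01]
```

move_arm([
  [0,0,0,0,-0.55,1,0],
  [0,0,0,0,0,2.5,0],
  [0,0,0,0,0,3,0],
  [0,0,0,0,0,2.5,0],
  [0,0,0,0,0,1.5,0],
])

```text
t: 13.3
eef_pos: [0.5598, -0.13, 0.1288]
tool_rot: [0.032, 1.0, 0.0, -0.001]
ft_force: [-0.7, 1.1, -5.4]
grip_width: 0.0593
```

move_arm([
  [0,0,0,0,0,0,0],
  [0,0,0,0,0,0,0],
  [0,0,0,0,0,0,0],
])

```text
t: 13.6
eef_pos: [0.562, -0.1301, 0.133]
tool_rot: [0.031, 1.0, -0.0, 0.001]
ft_force: [0.1, -1.1, -5.5]
grip_width: 0.0593
```

```bash
python3 -c "
from h import *
from bench import manip
delta([.561,-.1296,.0985],-3.6)
for n in ('top','scene'):
    c=manip.capture(n); np.savez(n+'3.npz',**c)
    f=c['frame'][:,:,::-1]; f=f[80:240,280:430] if n=='top' else f[230:400,200:380]
    cv2.imwrite('pics/%s3.png'%n,cv2.resize(f,None,fx=3.5,fy=3.5,interpolation=cv2.INTER_CUBIC))"
```

```text
t 13.6 pos [ 0.562  -0.1301  0.133 ] f [ 0.09 -1.1  -5.51] w 0.0593 turn [-0.02  0.16 -0.  ] shift [0.1  0.04 3.45]
```

View pics/top3.png

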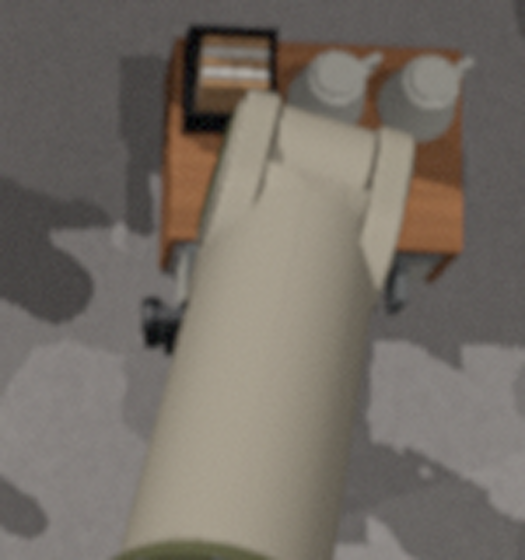

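View pics/scene3.png

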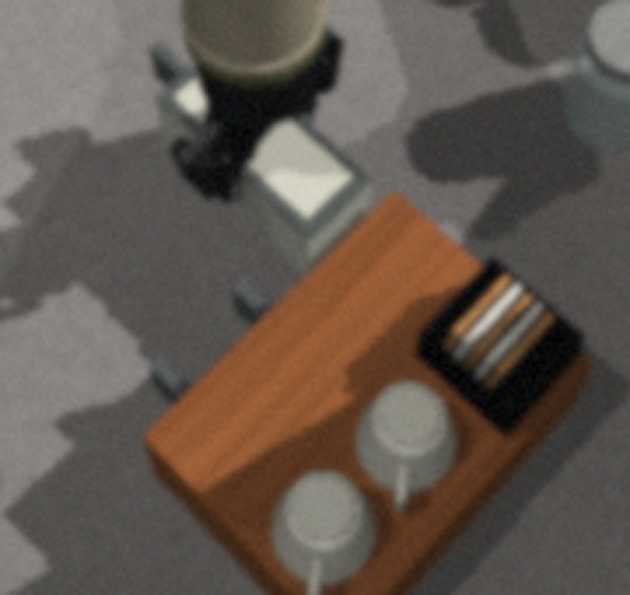

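```bash
python3 -c "
from h import *
c=load('scene3')
px=lambda z:(200+z[0]/3.5-.5+.14,230+z[1]/3.5-.5+.14)
P=onz(c,[px((310,222)),px((369,183))],.1055); print(P, np.linalg.norm(P[0]-P[1]))
print('mid',P.mean(0))
S=onz(c,[px((397,191))],.086); print('stand corner',S)
a=np.radians(-3.6); X=np.array([np.cos(a),np.sin(a)]); Y=np.array([-np.sin(a),np.cos(a)])
d=P.mean(0)[:2]-S[0,:2]; print('bin front mid rel to stand left front corner: x',d@X,' y',d@Y,'want y -0.0415')
"
```

```text
[[ 0.62757026 -0.15728497  0.1055    ]
 [ 0.63912219 -0.11029218  0.1055    ]] 0.04839183690144596
mid [ 0.63334622 -0.13378857  0.1055    ]
stand corner [[ 0.65186912 -0.09489932  0.086     ]]
bin front mid rel to stand left front corner: x -0.016044471963915237  y -0.03997558185079402 want y -0.0415
```

Lateral alignment agrees to about 1.5 mm, and the bin's end is about 16 mm in front of the mouth. Lowering it now.

move_arm([
  [0,0,0,0,0,0.8,0],
  [0,0,0,0,0,1,0],
  [0,0,0,0,0,0.9,0],
  [0,0,0,0,0,0.3,0],
  [0,0,0,0,0,0,0],
])

```text
t: 14.2
eef_pos: [0.5603, -0.1296, 0.1003]
tool_rot: [0.031, 1.0, 0.0, -0.001]
ft_force: [0.3, -0.1, -4.1]
grip_width: 0.0596
```

move_arm([
  [0,0,0,0,0,0.2,0],
  [0,0,0,0,0,0,0],
  [0,0,0,0,0,0,0],
])

```text
t: 14.5
eef_pos: [0.5611, -0.1298, 0.0997]
tool_rot: [0.031, 1.0, -0.0, 0.0]
ft_force: [-0.4, -0.1, -4.5]
grip_width: 0.0599
```

move_arm([
  [0,0,0,0,0,0.15,0],
  [0,0,0,0,0,0.1,0],
  [0,0,0,0,0,0,0],
  [0,0,0,0,0,0,0],
])

```text
t: 14.9
eef_pos: [0.561, -0.1297, 0.097]
tool_rot: [0.031, 1.0, -0.0, 0.0]
ft_force: [-0.3, -0.8, -4.0]
grip_width: 0.06
```

move_arm([
  [0,0,0,0,0,0.1,0],
  [0,0,0,0,0,0,0],
  [0,0,0,0,0,0,0],
])

```text
t: 15.2
eef_pos: [0.561, -0.1298, 0.097]
tool_rot: [0.031, 1.0, 0.0, 0.0]
ft_force: [-4.8, 1.4, 6.8]
grip_width: 0.0596
```

move_arm([
  [0,0,0,0,0,0.1,0],
  [0,0,0,0,0,0,0],
  [0,0,0,0,0,0,0],
])

```text
t: 15.5
eef_pos: [0.561, -0.1298, 0.0969]
tool_rot: [0.031, 1.0, 0.0, 0.0]
ft_force: [-8.9, 3.5, 16.4]
grip_width: 0.0598
```

Down on the counter. I'll let go and rise.

move_arm([
  [0,0,0,0,0,-0.15,0],
  [0,0,0,0,0,0,100],
  [0,0,0,0,0,0,100],
  [0,0,0,0,0,0,100],
  [0,0,0,0,0,0,100],
])

```text
t: 16.0
eef_pos: [0.5611, -0.1298, 0.0964]
tool_rot: [0.031, 1.0, -0.0, 0.0]
ft_force: [0.0, -0.1, -0.5]
grip_width: 0.0852
```

move_arm([
  [0,0,0,0,0,-1.5,100],
  [0,0,0,0,0,-3,100],
  [0,0,0,0,0,-3,100],
  [0,0,0,1.5,0,-2,100],
  [0,0,0,3,0,0,100],
])

```text
t: 16.5
eef_pos: [0.5186, -0.1274, 0.1958]
tool_rot: [0.031, 1.0, -0.001, 0.004]
ft_force: [-0.1, -0.7, -0.6]
grip_width: 0.0853
```

move_arm([
  [0,0,0,3,0,0,50],
  [0,0,0,1.8,0,0,50],
  [0,0,0,0,0,0,50],
  [0,0,0,0,0,0,50],
  [0,0,0,0,0,0,50],
])

```text
t: 17.0
eef_pos: [0.4692, -0.1239, 0.1921]
tool_rot: [0.031, 1.0, -0.0, 0.001]
ft_force: [0.0, 0.6, -1.1]
grip_width: 0.0425
```

```bash
python3 -c "
from h import *
from bench import manip
delta([.561,-.1296,.0985],-3.6)
for n in ('top','scene'):
    c=manip.capture(n); np.savez(n+'4.npz',**c)
    f=c['frame'][:,:,::-1]; f=f[80:240,280:430] if n=='top' else f[230:400,200:380]
    cv2.imwrite('pics/%s4.png'%n,cv2.resize(f,None,fx=3.5,fy=3.5,interpolation=cv2.INTER_CUBIC))"
```

```text
t 17.0 pos [ 0.4692 -0.1239  0.1921] f [ 0.04  0.56 -1.06] w 0.0425 turn [-0.01  0.08  0.03] shift [-9.2   0.    9.36]
```

View pics/top4.png

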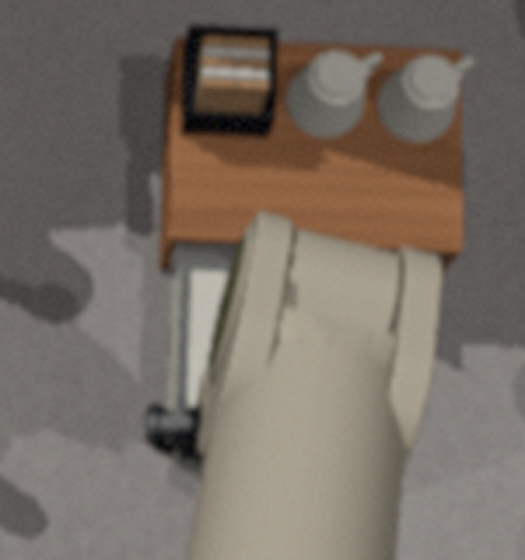

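View pics/scene4.png

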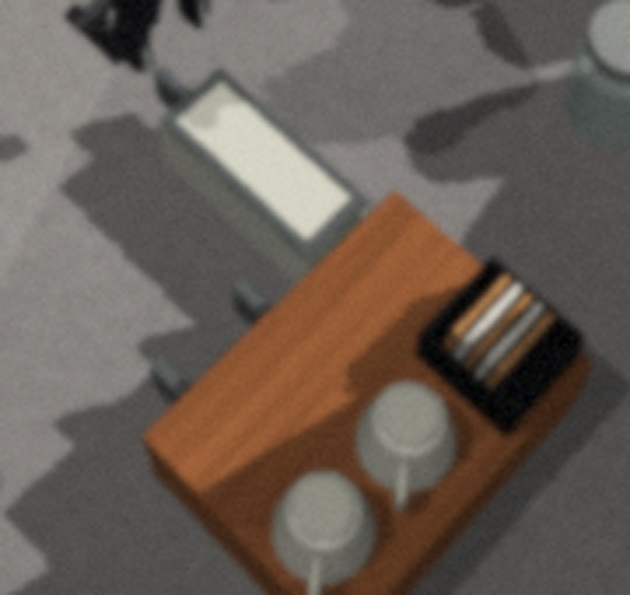

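```bash
python3 -c "
from h import *
c=load('scene4')
print('panel',panel(c,(246,248,306,302),vmin=130)); print('panel',panel(c,(246,248,306,302),vmin=115))
px=lambda z:(200+z[0]/3.5-.36,230+z[1]/3.5-.36)
S=onz(c,[px((397,191)),px((146,437))],.086)[:,:2]; print('stand corners',S, np.linalg.norm(S[0]-S[1]))
# panel
f=c['frame'][:,:,::-1]
cv2.imwrite('pics/sz.png',cv2.resize(f[245:350,235:325],None,fx=6,fy=6,interpolation=cv2.INTER_CUBIC))
"
```

```text
panel (560.7, -130.8, [48, 132], -4.04)
panel (560.6, -130.7, [50, 135], -3.84)
stand corners [[ 0.65186912 -0.09489932]
 [ 0.63844637 -0.3251661 ]] 0.2306576725083847
```

View pics/sz.png

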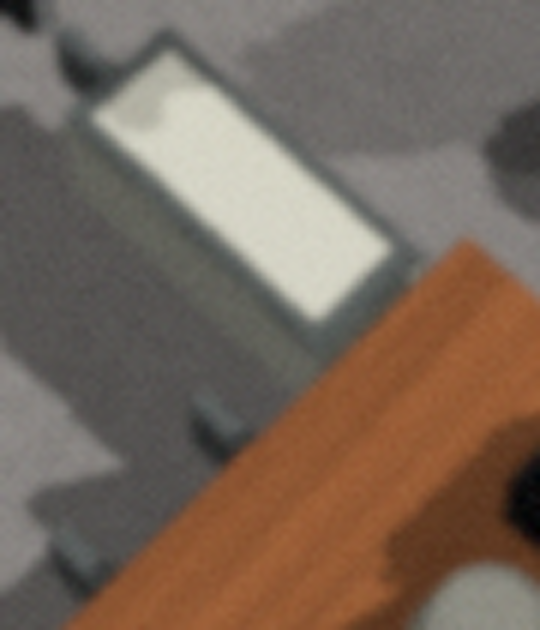

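```bash
python3 -c "
from h import *
c=load('scene4')
px=lambda z:(235+z[0]/6-.42,245+z[1]/6-.42)
P=onz(c,[px((72,35)),px((207,398)),px((65,540))],.062)[:,:2]; print(P)
for yaw in (-3.3,-3.6,-4):
    a=np.radians(yaw); X=np.array([np.cos(a),np.sin(a)]); Y=np.array([-X[1],X[0]])
    print(yaw,'rel mid fin',(P-P[1])@X,(P-P[1])@Y)
"
```

```text
[[ 0.45685305 -0.12334437]
 [ 0.61026138 -0.20626358]
 [ 0.60744832 -0.28337919]]
-3.3 rel mid fin [-0.15792712  0.          0.00163069] [ 0.07395091  0.         -0.07714968]
-3.6 rel mid fin [-0.15831216  0.          0.00203462] [ 0.07312299  0.         -0.07714008]
-4 rel mid fin [-0.15881879  0.          0.00257311] [ 0.07201599  0.         -0.077124  ]
```

```bash
python3 -c "
from h import *
delta([.4655,-.1243,.1],-3.6)"
```

```text
t 17.1 pos [ 0.4689 -0.1239  0.1916] f [ 0.56  0.06 -0.02] w 0.0428 turn [-0.02  0.02  0.02] shift [ 0.34 -0.06  9.16]
```

move_arm([
  [0,0,0,0.34,0,1.5,50],
  [0,0,0,0,-0.06,2.5,50],
  [0,0,0,0,0,2.5,50],
  [0,0,0,0,0,1.7,50],
  [0,0,0,0,0,0.9,50],
])

```text
t: 17.6
eef_pos: [0.4643, -0.1242, 0.0987]
tool_rot: [0.031, 1.0, -0.0, -0.001]
ft_force: [-0.2, -0.5, -0.2]
grip_width: 0.0429
```

move_arm([
  [0,0,0,0,0,0,50],
  [0,0,0,0,0,0,50],
  [0,0,0,0,0,0,50],
  [0,0,0,0,0,0,50],
])

```text
t: 18.0
eef_pos: [0.4653, -0.1244, 0.1013]
tool_rot: [0.031, 1.0, -0.0, 0.001]
ft_force: [-0.3, -0.4, -0.2]
grip_width: 0.0424
```

```bash
python3 -c "
from h import *
delta([.4655,-.1243,.1],-3.6)
from bench import manip
c=manip.capture('scene')
cv2.imwrite('pics/s5.png',cv2.resize(c['frame'][225:325,205:305,::-1],None,fx=6,fy=6,interpolation=cv2.INTER_CUBIC))"
```

```text
t 18.0 pos [ 0.4653 -0.1244  0.1013] f [-0.29 -0.42 -0.16] w 0.0424 turn [0.   0.09 0.  ] shift [-0.02  0.01  0.13]
```

View pics/s5.png

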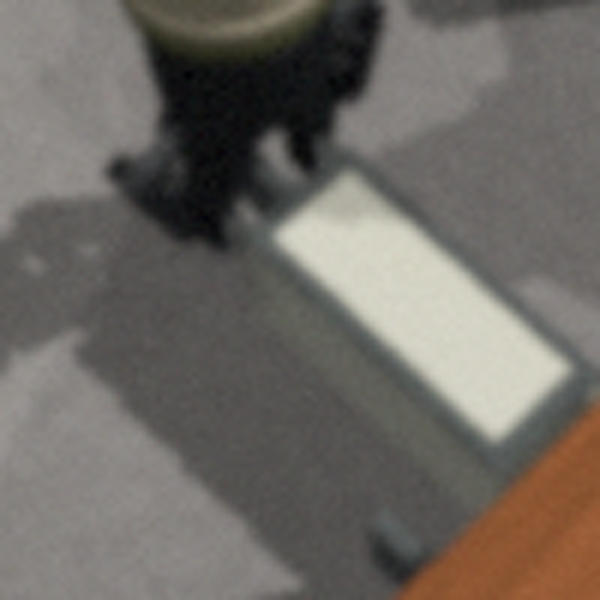

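The fingers stand either side of the fin, around px (265,190). Closing.

move_arm([
  [0,0,0,0,0,0,0],
  [0,0,0,0,0,0,0],
  [0,0,0,0,0,0,0],
  [0,0,0,0,0,0,0],
  [0,0,0,0,0,0,0],
], grip_force=50)

```text
t: 18.55
eef_pos: [0.4648, -0.1242, 0.1007]
tool_rot: [0.031, 1.0, 0.0, 0.0]
ft_force: [-1.9, 0.1, 5.3]
grip_width: 0.0093
```

move_arm([
  [0,0,0,0,0,0,0],
  [0,0,0,0,0,0,0],
])

```text
t: 18.75
eef_pos: [0.4648, -0.1242, 0.1007]
tool_rot: [0.031, 1.0, 0.0, 0.0]
ft_force: [-1.8, 1.1, 5.7]
grip_width: 0.0094
```

move_arm([
  [0,0,0,0,0,-0.05,0],
  [0,0,0,-0.3,0,0,0],
  [0,0,0,-0.6,0,0,0],
  [0,0,0,-0.5,0,0,0],
  [0,0,0,-0.3,0,0,0],
])

```text
t: 19.25
eef_pos: [0.4816, -0.1254, 0.1007]
tool_rot: [0.031, 1.0, -0.0, -0.0]
ft_force: [-5.1, -0.3, 5.3]
grip_width: 0.0093
```

```bash
python3 -c "
from h import *
delta([.4655+.164,-.1243-.0102,.1],-3.6)"
```

```text
t 19.25 pos [ 0.4816 -0.1254  0.1007] f [-5.07 -0.29  5.29] w 0.0093 turn [-0.   -0.06 -0.01] shift [-14.82   0.02   0.07]
```

move_arm([
  [0,0,0,0,0,-0.05,0],
  [0,0,0,-0.3,0,0,0],
  [0,0,0,-0.4,0,0,0],
  [0,0,0,-0.4,0,0,0],
  [0,0,0,-0.4,0,0,0],
])

```text
t: 19.75
eef_pos: [0.4969, -0.1262, 0.1012]
tool_rot: [0.031, 1.0, 0.0, -0.0]
ft_force: [-0.9, -0.1, -3.2]
grip_width: 0.0095
```

move_arm([
  [0,0,0,-0.5,0,0,0],
  [0,0,0,-0.5,0,0,0],
  [0,0,0,-0.5,0,0,0],
  [0,0,0,-0.5,0,0,0],
])

```text
t: 20.15
eef_pos: [0.517, -0.1276, 0.1013]
tool_rot: [0.031, 1.0, -0.0, -0.0]
ft_force: [-1.2, 0.7, -3.1]
grip_width: 0.0096
```

```bash
python3 -c "
from h import *
delta([.4655+.164,-.1243-.0102,.1],-3.6); print(st()['ft_torque'])
from bench import manip
c=manip.capture('scene'); np.savez('scene6.npz',**c)
cv2.imwrite('pics/s6.png',cv2.resize(c['frame'][230:330,225:325,::-1],None,fx=6,fy=6,interpolation=cv2.INTER_CUBIC))"
```

```text
t 20.15 pos [ 0.517  -0.1276  0.1013] f [-1.19  0.68 -3.07] w 0.0096 turn [-0.   -0.01  0.01] shift [-1.127e+01  1.000e-02  1.300e-01]
[0.03262604 0.4336835  0.01680255]
```

View pics/s6.png

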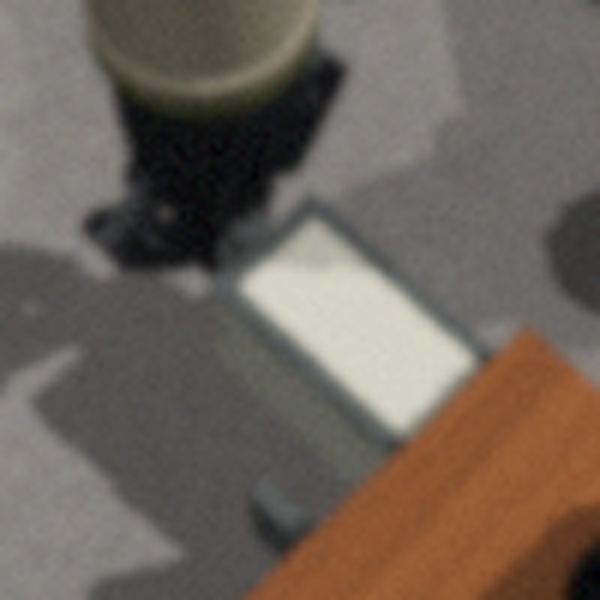

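The bin has entered the bay cleanly: lid at px (350,330), very little side force. I'll ease the lift a little and go on.

move_arm([
  [0,0,0,-0.4,0,0.02,0],
  [0,0,0,-0.6,0,0,0],
  [0,0,0,-0.7,0,0,0],
  [0,0,0,-0.7,0,0,0],
  [0,0,0,-0.6,0,0,0],
])

```text
t: 20.7
eef_pos: [0.5473, -0.1294, 0.1012]
tool_rot: [0.031, 1.0, -0.0, 0.0]
ft_force: [-1.0, -0.9, -2.6]
grip_width: 0.0093
```

move_arm([
  [0,0,0,-0.7,0,0,0],
  [0,0,0,-0.7,0,0,0],
  [0,0,0,-0.7,0,0,0],
  [0,0,0,-0.6,0,0,0],
  [0,0,0,-0.3,0,0,0],
])

```text
t: 21.2
eef_pos: [0.5771, -0.1313, 0.1011]
tool_rot: [0.031, 1.0, -0.0, 0.0]
ft_force: [-1.3, 0.8, -3.2]
grip_width: 0.0095
```

```bash
python3 -c "
from h import *
delta([.4655+.164,-.1243-.0102,.1],-3.6); print(st()['ft_torque'])"
```

```text
t 21.2 pos [ 0.5771 -0.1313  0.1011] f [-1.32  0.84 -3.21] w 0.0095 turn [-0.01  0.01  0.01] shift [-5.25  0.01  0.11]
[0.0674217  0.42328414 0.03616039]
```

move_arm([
  [0,0,0,-0.6,0,0.03,0],
  [0,0,0,-0.7,0,0,0],
  [0,0,0,-0.7,0,0,0],
  [0,0,0,-0.7,0,0,0],
  [0,0,0,-0.4,0,0,0],
])

```text
t: 21.7
eef_pos: [0.6082, -0.1332, 0.1009]
tool_rot: [0.031, 1.0, -0.0, 0.0]
ft_force: [-1.8, 0.6, -3.4]
grip_width: 0.0091
```

move_arm([
  [0,0,0,-0.3,0,0,0],
  [0,0,0,-0.3,0,0,0],
  [0,0,0,-0.3,0,0,0],
])

```text
t: 22.0
eef_pos: [0.6165, -0.1339, 0.1009]
tool_rot: [0.031, 1.0, -0.0, -0.0]
ft_force: [-1.3, 0.2, -1.0]
grip_width: 0.0097
```

```bash
python3 -c "
from h import *
delta([.4655+.164,-.1243-.0102,.1],-3.6); print(st()['ft_torque'])
from bench import manip
c=manip.capture('scene'); np.savez('scene7.npz',**c)
cv2.imwrite('pics/s7.png',cv2.resize(c['frame'][250:360,225:335,::-1],None,fx=5,fy=5,interpolation=cv2.INTER_CUBIC))"
```

```text
t 22.0 pos [ 0.6165 -0.1339  0.1009] f [-1.34  0.24 -1.05] w 0.0097 turn [-0.   -0.01 -0.  ] shift [-1.3   0.02  0.09]
[0.05179824 0.2749196  0.04602104]
```

View pics/s7.png

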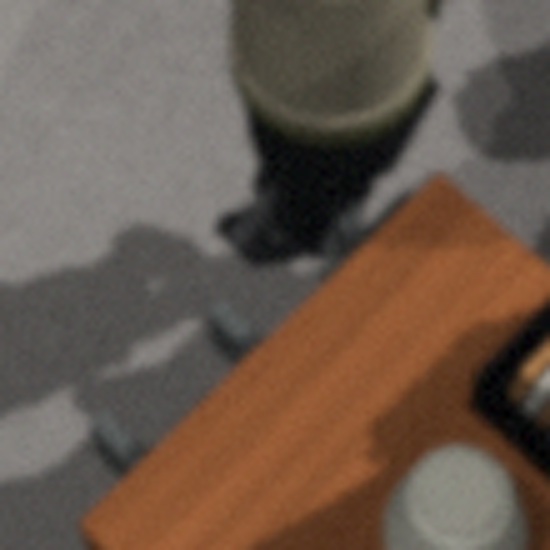

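The bin is nearly flush, with about 10 mm to go. I'll use 2 mm steps and watch for contact with the stop.

move_arm([
  [0,0,0,-0.2,0,0,0],
  [0,0,0,-0.2,0,0,0],
  [0,0,0,-0.2,0,0,0],
])

```text
t: 22.35
eef_pos: [0.6225, -0.1342, 0.1009]
tool_rot: [0.031, 1.0, -0.0, -0.0]
ft_force: [-0.9, 0.1, -1.8]
grip_width: 0.0092
```

move_arm([
  [0,0,0,-0.15,0,0,0],
  [0,0,0,-0.15,0,0,0],
])

```text
t: 22.55
eef_pos: [0.6255, -0.1344, 0.1009]
tool_rot: [0.031, 1.0, -0.0, -0.0]
ft_force: [-1.4, 0.5, -1.9]
grip_width: 0.0091
```

move_arm([
  [0,0,0,-0.1,0,0,0],
  [0,0,0,-0.1,0,0,0],
])

```text
t: 22.75
eef_pos: [0.6259, -0.1345, 0.1008]
tool_rot: [0.032, 1.0, 0.0, -0.002]
ft_force: [-14.2, 2.1, 7.9]
grip_width: 0.0091
```

Contact at x≈0.626, with 14 N. One gentle press to confirm it.

move_arm([
  [0,0,0,-0.05,0,0,0],
  [0,0,0,0,0,0,0],
  [0,0,0,0,0,0,0],
])

```text
t: 23.05
eef_pos: [0.626, -0.1345, 0.1008]
tool_rot: [0.032, 0.999, 0.0, -0.002]
ft_force: [-12.3, 1.5, 5.8]
grip_width: 0.0093
```

```bash
python3 -c "
from h import *
delta([.4655+.164,-.1243-.0102,.1],-3.6); print(st()['ft_torque'])"
```

```text
t 23.05 pos [ 0.626  -0.1345  0.1008] f [-12.35   1.5    5.77] w 0.0093 turn [ 0.04 -0.25 -0.02] shift [-0.35  0.02  0.08]
[0.31189278 2.24165256 0.05731943]
```

move_arm([
  [0,0,0,0,0,0,40],
  [0,0,0,0,0,0,40],
  [0,0,0,0,0,0,40],
  [0,0,0,0,0,0,40],
])

```text
t: 23.45
eef_pos: [0.6283, -0.1345, 0.1011]
tool_rot: [0.031, 1.0, -0.0, 0.0]
ft_force: [-0.4, 0.2, -0.7]
grip_width: 0.0342
```

move_arm([
  [0,0,0,0,0,-1,40],
  [0,0,0,0,0,-2.5,40],
  [0,0,0,0,0,-3,40],
  [0,0,0,1,0,-3,40],
  [0,0,0,3,0,-2,40],
])

```text
t: 23.95
eef_pos: [0.5898, -0.132, 0.219]
tool_rot: [0.031, 1.0, -0.0, 0.002]
ft_force: [-0.7, 0.2, 0.2]
grip_width: 0.0342
```

move_arm([
  [0,0,0,3,-1,-2,40],
  [0,0,0,3,-3,-2,40],
  [0,0,0,2,-4,0,40],
  [0,0,0,0,-4,0,40],
  [0,0,0,0,-4,0,40],
])

```text
t: 24.45
eef_pos: [0.4975, -0.2881, 0.2577]
tool_rot: [0.031, 1.0, -0.0, 0.001]
ft_force: [0.6, 0.5, -0.2]
grip_width: 0.0344
```

move_arm([
  [0,0,0,0,-4,0,40],
  [0,0,0,0,-4,0,40],
  [0,0,0,0,-2,0,40],
  [0,0,0,0,0,0,40],
  [0,0,0,0,0,0,40],
])

```text
t: 24.95
eef_pos: [0.4918, -0.3865, 0.2563]
tool_rot: [0.032, 0.999, 0.0, 0.0]
ft_force: [-0.4, 1.0, 0.1]
grip_width: 0.0342
```

```bash
python3 -c "
from h import *
from bench import manip
for n in ('top','scene'):
    c=manip.capture(n); np.savez(n+'8.npz',**c)
    f=c['frame'][:,:,::-1]
    cv2.imwrite('pics/%s8.png'%n,f)
    g=f[80:180,300:420] if n=='top' else f[265:385,225:345]
    cv2.imwrite('pics/%s8z.png'%n,cv2.resize(g,None,fx=5,fy=5,interpolation=cv2.INTER_CUBIC))
t=load('top8'); t0=load('top0')
for r in [(115,175,150,250),(212,160,246,233)]: print(panel(t,r),panel(t0,r))
s=load('scene8'); s0=load('scene0')
for r in [(353,115,410,165),(305,175,370,225)]: print('sc',panel(s,r,vmin=170),panel(s0,r,vmin=170))
"
```

```text
(492.5, 445.0, [45, 131], -3.03) (492.6, 445.2, [45, 131], -3.03)
(532.1, 180.3, [131, 45], 5.92) (532.2, 180.5, [131, 45], 6.1)
sc (489.7, 443.5, [43, 129], -3.61) (489.0, 443.6, [41, 127], -2.81)
sc (529.2, 179.4, [129, 43], 6.3) (529.4, 179.4, [128, 41], 6.05)
```

View pics/top8.png

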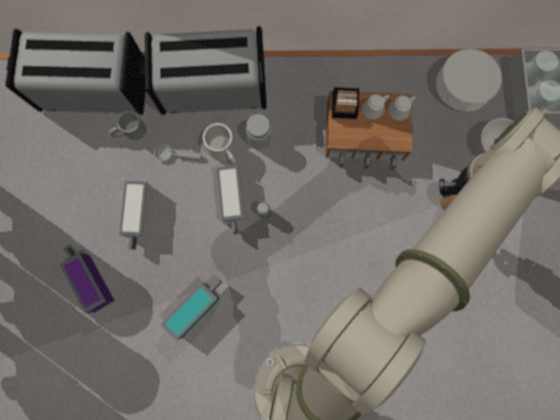

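View pics/top8z.png

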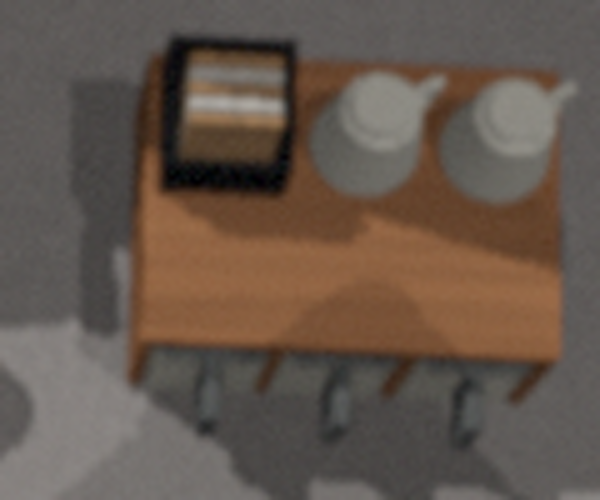

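View pics/scene8z.png

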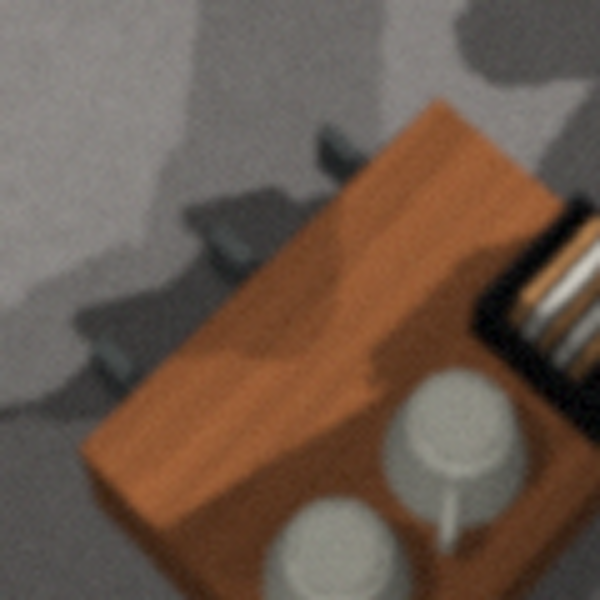

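```bash
python3 -c "
from h import *
t=load('top8'); s=load('scene8')
a=np.radians(-3.6); X=np.array([np.cos(a),np.sin(a)]); Y=np.array([-X[1],X[0]])
P=onz(s,[(225+x/5-.4,265+y/5-.4) for x,y in [(327,128),(210,232),(97,345)]],.062)[:,:2]
print('scene',((P-P[1])@X).round(4),((P-P[1])@Y).round(4))
P=onz(t,[(300+x/5-.4,80+y/5-.4) for x,y in [(207,432),(333,438),(463,443)]],.022)[:,:2]
print('top',((P-P[1])@X).round(4),((P-P[1])@Y).round(4))
f=s['frame'][:,:,::-1][275:340,235:310]; f=np.clip(f.astype(float)*1.8,0,255).astype(np.uint8)
cv2.imwrite('pics/s8zz.png',cv2.resize(f,None,fx=9,fy=9,interpolation=cv2.INTER_CUBIC))
f=t['frame'][:,:,::-1][142:172,322:412]; f=np.clip(f.astype(float)*1.8,0,255).astype(np.uint8)
cv2.imwrite('pics/t8zz.png',cv2.resize(f,None,fx=8,fy=8,interpolation=cv2.INTER_CUBIC))
"
```

```text
scene [0.0025 0.     0.0021] [ 0.0763  0.     -0.0736]
top [-0.0001  0.      0.0009] [ 0.0731  0.     -0.0754]
```

View pics/s8zz.png

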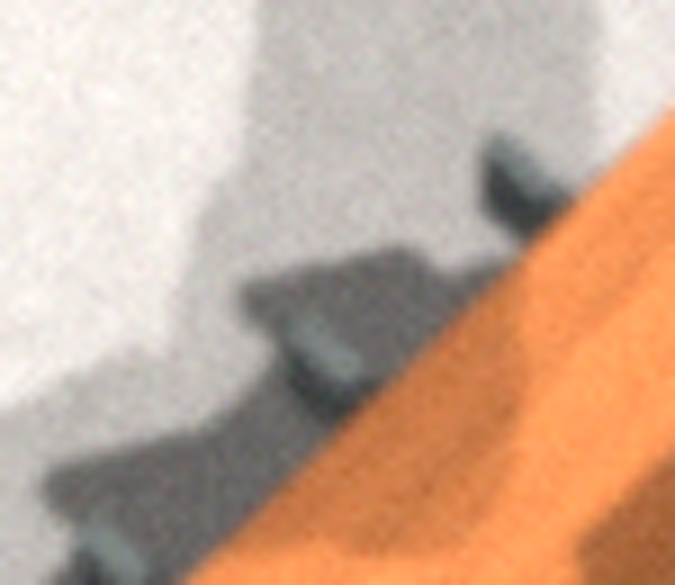

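View pics/t8zz.png

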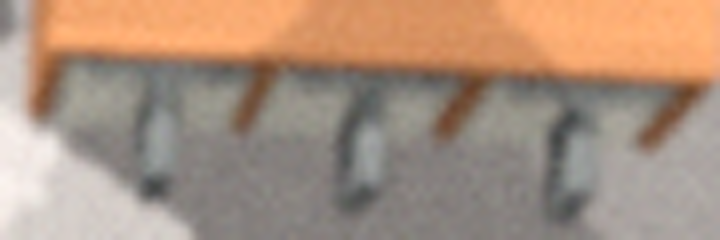

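move_arm([
  [0,0,0,0,2,-1,40],
  [0,0,0,0,3,-1,40],
  [0,0,0,2,2,0,40],
  [0,0,0,0,0,0,40],
  [0,0,0,0,0,0,40],
])

```text
t: 25.55
eef_pos: [0.4768, -0.3139, 0.2766]
tool_rot: [0.03, 1.0, 0.0, 0.001]
ft_force: [0.7, -0.5, 0.7]
grip_width: 0.0345
```

```bash
python3 -c "
from h import *
from bench import manip
c=manip.capture('scene'); cv2.imwrite('pics/s9.png',c['frame'][:,:,::-1])
t0=load('scene0')['frame']; d=cv2.absdiff(cv2.GaussianBlur(c['frame'],(3,3),0),cv2.GaussianBlur(t0,(3,3),0)).max(2)
for n,(x,y) in dict(can=(155,362),shaker=(307,212),mug=(393,215),jar=(378,250),spoon=(412,188)).items(): print(n,d[y-12:y+12,x-12:x+12].mean())
print(st()['ft_force'])"
```

```text
can 4.600694444444445
shaker 7.055555555555555
mug 3.4496527777777777
jar 3.5034722222222223
spoon 3.529513888888889
[ 0.53686428  1.42655808 -0.72174862]
```

View pics/s9.png

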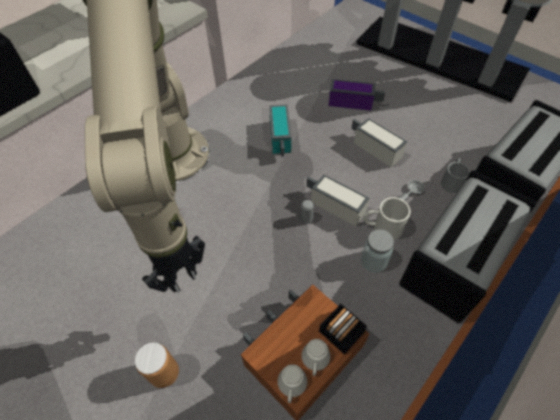

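The picture shows all three bays filled with their pulls in line, around px (294,295) to (250,337). A and C stand where they were, the bystanders have not moved, and the gripper is clear. Handing in.

```bash
python3 -c "
from bench import manip
print(manip.sign_off())"
```

```text
the job is handed in; nothing more can be done
None
```

The full bin, bin_b, is home in the stand's left (+y) bay, and the job was handed in at about 25.6 s of the 70 s allowed.

- **Weighing:** bin_a lifted at about 2.3 N (0.2 kg), so it was used up, and I set it straight back down. bin_b lifted at about 5.2 N (0.53 kg). I did not lift bin_c, because bin_b was clearly the full one.
- **Placing and sliding:** I set bin_b down about 16 mm in front of the bay mouth, pull towards the robot, and let go. I then took it by its pull and slid it in with almost no side force. The stop was felt at about 161 mm of travel, with 12–14 N and no further movement.
- **Pull check:** bin_b's pull lines up with the two fixed bins' pulls to within about 1 mm in the top view. The scene view gave about 2.5 mm, which is roughly its measuring error. I did not see the rubber stop itself.
- **Other bins:** bin_a and bin_c are within 0.3 mm of their first positions in the top view. In the scene view bin_a's angle read 0.8° differently, but the top view showed no change, so I take that as measuring noise.
- **Bystanders:** they look unchanged in the scene view. The patch around the shaker differed slightly more than the others, probably because bin_b's shadow is gone, but I did not check it further.

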